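# Lay out the stacked eye tubs on a fly-tying bench

## Robot

A 6-joint arm with a two-finger parallel gripper is mounted at the origin on the work surface. World frame = base frame: x ahead of the robot, y to its left, z up, the work surface at z = 0. Lengths are in m, angles in rad, forces in N, time in s.
With the tool pointing down it reaches from about 0.275 to 1 m from the base axis. Payload 8.4 kg.
Tool frame: the origin (TCP) lies on the centre line of the jaws, within the pads' length; the fingertips stand 17 mm ahead of it and the grasp point (between the pads) lies 2 mm behind it (bot.tcp_to_tips is the z of the fingertips in the tool frame, in m); z points along the fingers, y is the line along which they close (so a half turn about z gives the same grasp; the last joint's range is limited). The gripper opens to 85 mm and grips with 20 to 120 N. Pads are 22 mm wide; open, the fingers measure 114 mm over their backs; the gripper's body (76 mm by 85 mm) begins 54 mm behind the grasp point. The pads swing forward as they close: fully open they stand 13 mm farther back than shut.
Start: joints at [-0.002, 0.353, 1.633, -0, 1.155, -0.002], TCP at [0.625, -0, 0.248] pointing down, gripper open.
Joint ranges: [-2.63, 2.63], [-0.92, 2.1], [0.06, 2.66], [-1.3, 4.44], [0, 2.69], [-3.02, 3.02]. Speed limits (rad/s): [2.22, 2.22, 2.79, 3.14, 3.14, 3.14].

## Interface

Orientations are given as a unit quaternion [x, y, z, w].
In Python, from workcell import bot, hand, kinematics, get_obs, vision, hand_in gives the robot as it stands. The module is installed in compiled form; this text tells all that it offers. Calls block until the motion is done:
- bot.reach(position, orientation): joint-space move of the TCP to a pose.
- bot.servo_line(position, ori=None, velocity=0.15): straight line of the TCP; ori=None keeps the orientation; velocity is the mean speed in m/s.
- bot.goto_joints(angles): joint-space move.
- hand.move_gripper(opening, strength=None): finger opening in m; strength is the grip in N (None keeps the last); returns when the fingers have stopped.
- bot.dwell(seconds).
- kinematics.solve_ik(position, orientation): joint angles nearest the present ones, or None.
- get_obs(): the state.
- vision.read_camera(name): name is "scene" or "side" or "wrist"; returns a dict with "frame" (400x640x3 uint8, red, green, blue), "intrinsics" (3x3 intrinsics, pixels), "view" (4x4, takes a point from world to camera coordinates). Camera axes: x right, y down, z forward; pixel columns grow to the right and rows downward; lengths in m; the calibration is good to about 2 mm. A picture is of the moment at which its call begins. There is no depth.
A pose or a line that the arm cannot do raises bot.IKError and nothing moves.
- hand_in(): hands the job in; it is judged then, once.
The state is a dict: "time_s": time; "joint_pos": joint angles; "joint_vel": joint speeds; "joint_efforts": joint torques, N m; "position": TCP position; "orientation": TCP orientation; "wrist_force": force on the tool from outside, world axes, zero at the start; "ft_torque": the same for the moment, N m; "gripper_width": finger opening in m; "grip_force": force on a finger pad.
Only numpy, scipy, OpenCV 4.12 (cv2) and the standard library are available. Lean on these libraries where they do the work, as an engineer would, in place of code of your own. Each camera call takes 0.05 s, during which the arm holds its last target. There are 200 camera calls.

## Task

Take the stack of four tubs apart from the top down and stand each one upright on the brass stand of its own colour, wholly inside the coloured disc, letting go of it there before you take the next: yellow, then red, then green, then blue. Set the tubs down rather than dropping them, don't tip them, and leave the brass hair stacker and the amber jar where they are.

Things in the scene. Friction and masses are not known exactly. Their poses are not given: they have to be found in the camera images.
- tub_yellow: Closed, rigid round tub with a yellow lid, 34 mm diameter, 28 mm tall (pale below, the yellow lid its upper 12 mm, with a painted eye on top), flat top and bottom; the top one of the stack, loose, standing on the red tub; each tub is 10 mm wider than the one above, so a yellow ring shows from above. Mass about 50 g. Origin: centre of its underside; z up.
- tub_red: Closed, rigid round tub with a red lid, 44 mm diameter, 28 mm tall (pale below, the red lid its upper 12 mm, with a painted eye on top), flat top and bottom; second from the top, loose, standing on the green tub; each tub is 10 mm wider than the one above, so a red ring shows from above. Mass about 70 g. Origin: centre of its underside; z up.
- tub_green: Closed, rigid round tub with a green lid, 54 mm diameter, 28 mm tall (pale below, the green lid its upper 12 mm, with a painted eye on top), flat top and bottom; third from the top, loose, standing on the blue tub; each tub is 10 mm wider than the one above, so a green ring shows from above. Mass about 100 g. Origin: centre of its underside; z up.
- tub_blue: Closed, rigid round tub with a blue lid, 64 mm diameter, 28 mm tall (pale below, the blue lid its upper 12 mm, with a painted eye on top), flat top and bottom; bottom of the stack, loose, standing on the bench (z = 0); each tub is 10 mm wider than the one above, so a blue ring shows from above. Mass about 140 g. Origin: centre of its underside; z up.
- stand_yellow: Fixed, flat round brass stand, 66 mm diameter, 8 mm thick, no raised rim; its upper face is a yellow disc 58 mm in diameter inside a 4 mm brass edge. Place for the yellow tub. Origin: centre of its underside, on the bench; its upper face is 8 mm above.
- stand_red: Fixed, flat round brass stand, 76 mm diameter, 8 mm thick, no raised rim; its upper face is a red disc 68 mm in diameter inside a 4 mm brass edge. Place for the red tub. Origin: centre of its underside, on the bench; its upper face is 8 mm above.
- stand_green: Fixed, flat round brass stand, 86 mm diameter, 8 mm thick, no raised rim; its upper face is a green disc 78 mm in diameter inside a 4 mm brass edge. Place for the green tub. Origin: centre of its underside, on the bench; its upper face is 8 mm above.
- stand_blue: Fixed, flat round brass stand, 96 mm diameter, 8 mm thick, no raised rim; its upper face is a blue disc 88 mm in diameter inside a 4 mm brass edge. Place for the blue tub. Origin: centre of its underside, on the bench; its upper face is 8 mm above.
- hair_stacker: Slim brass hair-stacker tube standing loose on the bench, foot 32 mm diameter, 70 mm tall; not to be disturbed. Origin: centre of its underside. (The fixed steel vise on a brass foot, about 205 mm tall, stands clear of the work at the robot's far right, about x 0.60, y -0.50 m.)
- cement: Small amber jar with black cap, 32 mm diameter, 55 mm tall, standing loose on the bench; not to be disturbed. Origin: centre of its underside.
Mind the look-alikes: they are no part of the job. Leave any black look-alike of the tub_green alone. Leave any grey look-alike of the stand_blue alone.

How it is judged:
By the outcome, as a careful person would: the job done as asked, in the order asked, and still so for the second after the job is handed in, with the robot touching nothing.
It also fails if it takes over 104 s, if anything falls off the work surface, if the arm or the gripper's body presses on something with over 40 N, if the wrist force passes 120 N, or if a joint passes its speed limit or range.

## Working session

There is one attempt and no reset: what is moved stays moved. The work goes in short steps, each a Python script; the robot and the scene stay as the last script left them, time stands still between calls to the robot, and variables do not carry over. Pictures are saved under pics/ and viewed, at most 14 in all, crops included, and the job is handed in when it is done.

```bash
mkdir -p pics
python3 - <<'E'
from workcell import *
import cv2,numpy as np
ims=[]
for n in ["scene","side","wrist"]:
    d=vision.read_camera(n);np.savez(f"pics/{n}0.npz",**{k:np.array(v) for k,v in d.items()})
    cv2.imwrite(f"pics/{n}0.png",d["frame"][:,:,::-1])
    c=np.linalg.inv(d["view"]);print(n,c[:3,3].round(3),c[:3,2].round(2),d["intrinsics"][0,0])
print(get_obs())
E
```

```text
scene [1.097 0.469 0.558] [-0.67 -0.51 -0.54] 414.1921878292077
side [ 0.345 -0.736  0.932] [ 0.13  0.65 -0.75] 480.5595034548776
wrist [0.624 0.078 0.373] [-0.   -0.3  -0.95] 347.6872042152682
{'time_s': 0.15, 'joint_pos': array([-2.38316010e-03,  3.53514900e-01,  1.63391629e+00, -1.52450968e-06,
        1.15517695e+00, -2.41656358e-03]), 'joint_vel': array([ 2.11402615e-03, -3.72728128e-03, -1.97604388e-03,  1.04253824e-05,
       -1.07266566e-03, -8.49906737e-04]), 'joint_efforts': array([-7.39769093e-04, -6.05638933e+01, -3.42338884e+01, -2.29960733e-05,
        6.16452831e-03, -4.00942213e-05]), 'position': array([6.24687315e-01, 1.08172910e-05, 2.47738102e-01]), 'orientation': array([ 7.07094662e-01,  7.07118718e-01, -3.58660259e-04, -3.59397502e-04]), 'wrist_force': array([ 0.41983659, -0.63556266, -0.18193715]), 'ft_torque': array([-0.03619154, -0.04104787,  0.00934036]), 'grip_force': 0.0, 'gripper_width': 0.08495517707348041}
```

View pics/scene0.png

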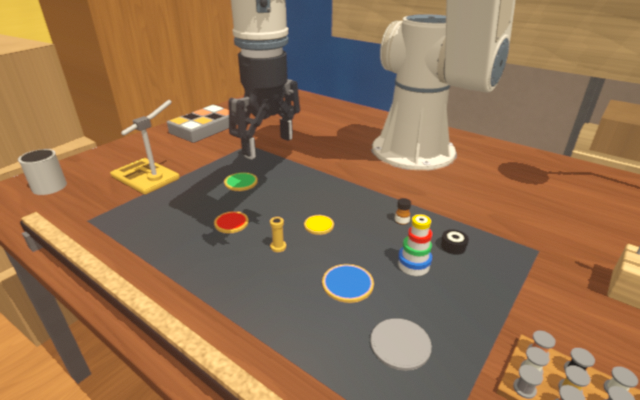

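View pics/side0.png

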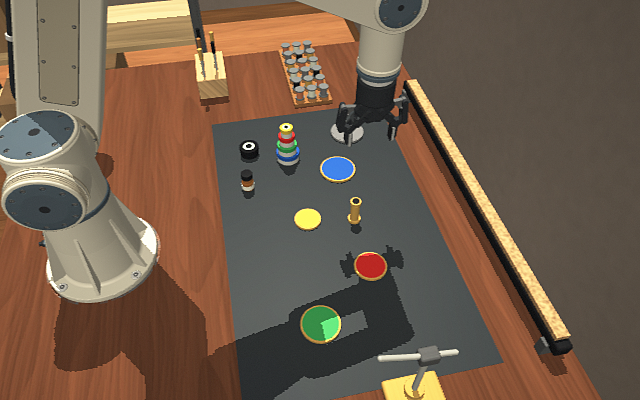

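View pics/wrist0.png

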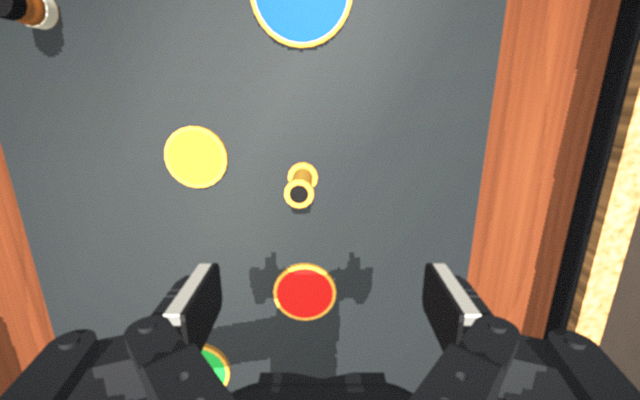

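The stack is at scene (418,245) and side (288,145). The stands in scene are yellow (319,224), red (231,222), green (241,181) and blue (348,282). The look-alikes are a black tub at scene (455,241) / side (249,149) and a grey disc at scene (401,344) / side (347,132). Neither has the right colour, and the stack has no black tub in it. The amber jar (403,210) and the hair stacker (278,235) are the obstacles.

```bash
cat > h.py <<'E'
from workcell import *
import cv2,numpy as np
from scipy.optimize import least_squares
HUE={'yellow':(24,34),'red':(172,6),'green':(45,80),'blue':(98,118)}
def mask(f,c):
    h=cv2.cvtColor(f,cv2.COLOR_RGB2HSV);a,b=HUE[c]
    H=h[...,0];m=(H>=a)&(H<=b) if a<b else (H>=a)|(H<=b)
    return (m&(h[...,1]>(200 if c=='red' else 130))&(h[...,2]>60)).astype(np.uint8)
def comps(f,c,minarea=40):
    cs,_=cv2.findContours(mask(f,c),cv2.RETR_EXTERNAL,cv2.CHAIN_APPROX_NONE)
    return [k[:,0].astype(float) for k in cs if cv2.contourArea(k)>minarea]
def rays(d,p):
    p=np.atleast_2d(p);v=np.array(d['view']);R=v[:3,:3]
    r=np.linalg.solve(d['intrinsics'],np.c_[p,np.ones(len(p))].T)
    return -R.T@v[:3,3],(R.T@r).T
def plane(d,p,z):
    c,r=rays(d,p);return (c+r*((z-c[2])/r[:,2])[:,None])[:,:2]
def circ(P):
    s=least_squares(lambda q:np.hypot(*(P-q[:2]).T)-q[2],[*P.mean(0),.03],loss='soft_l1',f_scale=.001).x
    return s
def tri(*dp):
    A=np.zeros((3,3));b=np.zeros(3)
    for d,p in dp:
        c,r=rays(d,p);r=r[0]/np.linalg.norm(r[0]);M=np.eye(3)-np.outer(r,r);A+=M;b+=M@c
    return np.linalg.solve(A,b)
E
python3 - <<'E'
from h import *
D={n:dict(np.load(f"pics/{n}0.npz")) for n in ["scene","side","wrist"]}
near=lambda L,p:min(L,key=lambda k:np.hypot(*(k.mean(0)-p)))
S={'yellow':((319,224),(307,219)),'red':((231,222),(370,265)),'green':((241,181),(320,324)),'blue':((348,282),(337,169))}
for c,(a,b) in S.items():
    ks=[near(comps(D[n]['frame'],c),p) for n,p in zip(("scene","side"),(a,b))]
    e=[cv2.fitEllipse(k.astype(np.float32))[0] for k in ks]
    print(c,'tri',tri((D['scene'],e[0]),(D['side'],e[1])).round(4),*[circ(plane(D[n],k,.008)).round(4) for n,k in zip(("scene","side"),ks)])
print('stack top')
def box(n,c,x0,x1,y0,y1): return [(k.mean(0).round(0),len(k)) for k in comps(D[n]['frame'],c,15) if x0<k.mean(0)[0]<x1 and y0<k.mean(0)[1]<y1]
for c in S: print(c,box('scene',c,390,445,205,280),box('side',c,265,310,115,175))
t=tri((D['scene'],(421,220)),(D['side'],(286,128)));print(t)
print('jar cap',tri((D['scene'],(404,203)),(D['side'],(247,174))),'stacker',tri((D['scene'],(277,222)),(D['side'],(355,201))),'black',tri((D['scene'],(455,236)),(D['side'],(249,146))))
a=cv2.resize(D['scene']['frame'][190:290,360:480],None,fx=3.2,fy=4,interpolation=2);b=cv2.resize(D['side']['frame'][110:210,220:320],None,fx=4,fy=4,interpolation=2)
cv2.imwrite('pics/crop.png',np.hstack([a,b])[:,:,::-1])
E
```

```text
yellow tri [0.4895 0.0091 0.0072] [0.4899 0.0093 0.0289] [0.4897 0.0089 0.0297]
red tri [ 0.6028 -0.158   0.0068] [ 0.6035 -0.1571  0.0295] [ 0.6024 -0.1576  0.0316]
green tri [ 0.4581 -0.2752  0.0072] [ 0.4579 -0.2747  0.0349] [ 0.4583 -0.2747  0.037 ]
blue tri [0.6045 0.1656 0.0064] [0.605  0.1653 0.0398] [0.6038 0.1652 0.0409]
stack top
yellow [(array([421., 221.]), 48)] [(array([286., 129.]), 44)]
red [(array([421., 237.]), 54)] [(array([286., 139.]), 34)]
green [(array([415., 249.]), 72)] [(array([287., 147.]), 56)]
blue [(array([414., 261.]), 90)] [(array([288., 155.]), 70)]
[0.47886505 0.24014257 0.10931439]
jar cap [0.35928367 0.15078167 0.0501329 ] stacker [ 0.60263174 -0.01061009  0.06664165] black [0.37783    0.28078679 0.02877867]
```

View pics/crop.png

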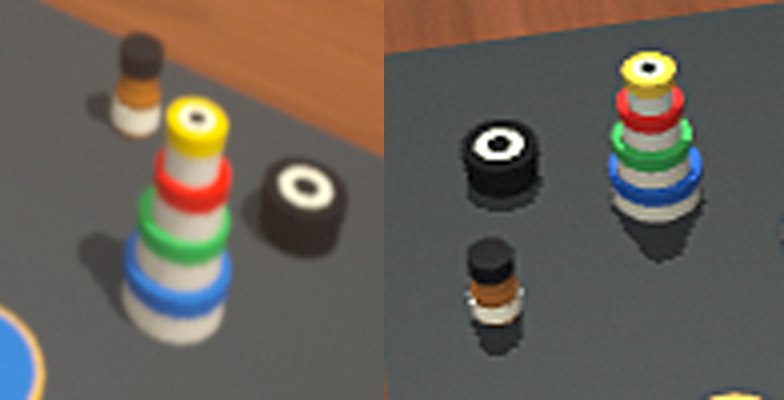

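Stand tops measure 6.4–7.2 mm high (8 mm expected, inside the calibration error), and the radii agree. The crop shows the stack with yellow on top, apart from the black tub and the jar. The tubs are slightly off-centre from each other, so I'll measure each painted eye with the wrist camera from two places just before grasping it.

```bash
cat >> h.py <<'E'
Q=[1,0,0,0]   # tool down, jaws close along world y
def eye(d,c):
    m=mask(d['frame'],c);cs,hi=cv2.findContours(m,cv2.RETR_CCOMP,cv2.CHAIN_APPROX_NONE)
    ks=[k for k,h in zip(cs,hi[0]) if h[3]>=0 and len(k)>12]
    k=max(ks,key=cv2.contourArea);return np.array(cv2.fitEllipse(k)[0]),cv2.contourArea(k)
def measure(c,xy,z=.25,save=None):
    L=[]
    for dy in (-.035,.035):
        bot.reach([xy[0],xy[1]+dy,z],Q);bot.dwell(.15)
        d=vision.read_camera('wrist');L.append((d,*eye(d,c)))
        if save: cv2.imwrite(f'pics/{save}{dy:+}.png',d['frame'][:,:,::-1])
    p=tri(*[l[:2] for l in L]);print(c,'eye px',[l[1].round(1) for l in L],[l[2] for l in L],'->',p.round(4))
    print('  on plane',[plane(l[0],l[1],p[2]).round(4)[0] for l in L]);return p
E
python3 - <<'E'
from h import *
measure('yellow',(.479,.240),save='wy');print(get_obs()['time_s'],bot.tcp_to_tips)
E
```

```text
Traceback (most recent call last):
  File "h.py", line 35, in measure
    d=vision.read_camera('wrist');L.append((d,*eye(d,c)))
                                               ~~~^^^^^
  File "h.py", line 30, in eye
    k=max(ks,key=cv2.contourArea);return np.array(cv2.fitEllipse(k)[0]),cv2.contourArea(k)
ValueError: max() iterable argument is empty
```

Run:
```python
from h import *
d=vision.read_camera('wrist');np.savez('pics/w1.npz',**{k:np.array(v) for k,v in d.items()})
cv2.imwrite('pics/w1.png',d['frame'][:,:,::-1]);print(get_obs()['position'],get_obs()['orientation'].round(3),[ (k.mean(0),len(k)) for k in comps(d['frame'],'yellow')])
c=np.linalg.inv(d["view"]);print(c[:3,3],c[:3,2])
```

```text
[0.47916255 0.20479822 0.24995794] [ 1. -0. -0.  0.] [(array([279.94656489, 180.08396947]), 131), (array([503.8516129 , 160.77419355]), 155)]
[0.5561976  0.20579033 0.37561606] [-3.02419245e-01  5.51062649e-05 -9.53175009e-01]
```

View pics/w1.png

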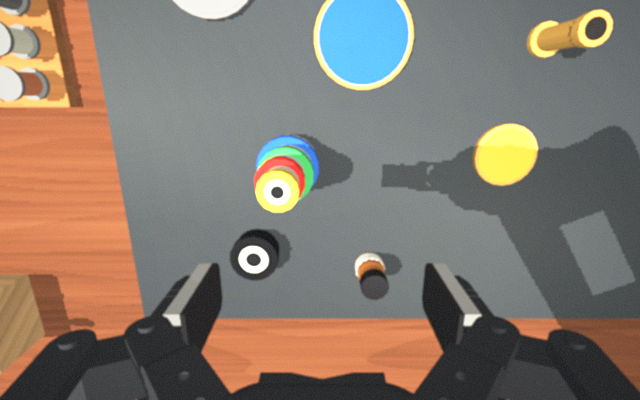

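The view shows the stack with yellow's eye at (277,191), the black tub at (254,258), the jar at (371,272) and the blue stand at (364,35). The colour ring isn't closed in the mask, so I'll segment the white eye itself, near where it's predicted to be.

```bash
cat >> h.py <<'E'
def eye(d,c,guess):
    q=np.array(d['view'])@[*guess,1];q=(d['intrinsics']@q[:3]);q=q[:2]/q[2]
    h=cv2.cvtColor(d['frame'],cv2.COLOR_RGB2HSV)
    m=((h[...,1]<70)&(h[...,2]>150)).astype(np.uint8)
    cs,_=cv2.findContours(m,cv2.RETR_EXTERNAL,cv2.CHAIN_APPROX_NONE)
    k=min([k for k in cs if cv2.contourArea(k)>60],key=lambda k:np.hypot(*(k[:,0].mean(0)-q)))
    hue=cv2.dilate(cv2.drawContours(0*m,[k],-1,1,-1),np.ones((9,9)))*(mask(d['frame'],c))
    return np.array(cv2.fitEllipse(k)[0]),cv2.contourArea(k),int(hue.sum())
ZT={'yellow':.112,'red':.084,'green':.056,'blue':.028}
def measure(c,xy,z=.25,save=None):
    L=[]
    for dy in (.035,-.035):
        bot.reach([xy[0],xy[1]+dy,z],Q);bot.dwell(.15)
        d=vision.read_camera('wrist');L.append((d,*eye(d,c,[*xy,ZT[c]])))
        if save: cv2.imwrite(f'pics/{save}{dy:+}.png',d['frame'][:,:,::-1])
    p=tri(*[l[:2] for l in L]);print(c,'eye px',[l[1].round(1) for l in L],'area',[l[2] for l in L],'hue',[l[3] for l in L],'->',p.round(4))
    print('  on plane',[plane(l[0],l[1],ZT[c]).round(4)[0] for l in L]);return p
E
python3 - <<'E'
from h import *
measure('yellow',(.479,.240),save='wy');print(get_obs()['time_s'],bot.tcp_to_tips)
E
```

```text
yellow eye px [array([364.9, 190.9]), array([277.8, 191.9])] area [480.5, 533.5] hue [242, 0] -> [0.4793 0.2412 0.1119]
  on plane [array([0.4796, 0.2412]), array([0.4791, 0.2412])]
3.2917 0.017
```

The eye triangulates to (0.479, 0.241, 0.112), as expected. Picking yellow.

```bash
cat >> h.py <<'E'
DIA={'yellow':.034,'red':.044,'green':.054,'blue':.064}
ST={'yellow':(.4897,.0091),'red':(.6029,-.1574),'green':(.4581,-.2747),'blue':(.6044,.1653)}
def pick(c,p,grip=35):
    zb=ZT[c]-.028; zg=zb+.0205 if c!='blue' else zb+.022
    bot.reach([p[0],p[1],.2],Q);hand.move_gripper(min(.085,DIA[c]+.018),grip)
    bot.servo_line([p[0],p[1],zg+.03],velocity=.2)
    bot.servo_line([p[0],p[1],zg],velocity=.06);f=get_obs()['wrist_force']
    hand.move_gripper(DIA[c]-.01 if c!='x' else 0,grip);o=get_obs()
    print('grip',o['gripper_width'].round(4),o['grip_force'],'dF',(o['wrist_force']-f).round(2),f.round(2))
    bot.servo_line([p[0],p[1],zg+.01],velocity=.04);bot.servo_line([p[0],p[1],.22],velocity=.2)
    o=get_obs();print('lifted',o['gripper_width'].round(4),o['grip_force'],'t',o['time_s']);return zg-zb
def place(c,h):
    x,y=ST[c];z=.008+h
    bot.servo_line([x,y,.22],velocity=.25);bot.servo_line([x,y,z+.015],velocity=.2)
    bot.servo_line([x,y,z+.003],velocity=.04);bot.dwell(.2);f0=get_obs()['wrist_force'][2]
    for dz in np.arange(.0023,-.0021,-.0006):
        bot.servo_line([x,y,z+dz],velocity=.02);df=get_obs()['wrist_force'][2]-f0
        if abs(df)>2.5: break
    print('touch dz',round(dz,4),'dF',round(df,2))
    hand.move_gripper(DIA[c]+.016);bot.dwell(.2);bot.servo_line([x,y,z+.04],velocity=.08);bot.servo_line([x,y,.22],velocity=.25)
    print('t',get_obs()['time_s'])
E
python3 - <<'E'
from h import *
print(pick('yellow',(.4793,.2412)))
for n in ('side','wrist'):
    d=vision.read_camera(n);cv2.imwrite(f'pics/l_{n}.png',d['frame'][:,:,::-1])
a=cv2.imread('pics/l_side.png')[60:220,200:400];b=cv2.imread('pics/l_wrist.png')
cv2.imwrite('pics/l.png',np.hstack([cv2.resize(a,(400,320)),cv2.resize(b[100:400,132:508],(400,320))]))
E
```

```text
Traceback (most recent call last):
  File "h.py", line 64, in pick
    print('grip',o['gripper_width'].round(4),o['grip_force'],'dF',(o['wrist_force']-f).round(2),f.round(2))
                 ^^^^^^^^^^^^^^^^^^^^^^^^
AttributeError: 'float' object has no attribute 'round'
```

Printing failed after the jaws closed, so I'll fix that and continue from here.

```bash
sed -i "s/o\['gripper_width'\].round(4)/round(o['gripper_width'],4)/" h.py
python3 - <<'E'
from h import *
o=get_obs();print(o['gripper_width'],o['grip_force'],o['wrist_force'],o['position'])
p=o['position'];zg=.084+.0205
bot.servo_line([.4793,.2412,zg+.01],velocity=.04);bot.servo_line([.4793,.2412,.22],velocity=.2)
o=get_obs();print(o['gripper_width'],o['grip_force'],o['time_s'])
for n in ('side','wrist'):
    d=vision.read_camera(n);cv2.imwrite(f'pics/l_{n}.png',d['frame'][:,:,::-1])
a=cv2.imread('pics/l_side.png')[60:220,200:400];b=cv2.imread('pics/l_wrist.png')
cv2.imwrite('pics/l.png',np.hstack([cv2.resize(a,(400,320)),cv2.resize(b[100:400,132:508],(400,320))]))
E
```

```text
0.033096773547721385 34.83787536621094 [ 0.51199424 -0.66947546  2.86594539] [0.47968154 0.24140597 0.10497478]
0.03279609180110591 34.7649210691452 6.5833
```

View pics/l.png

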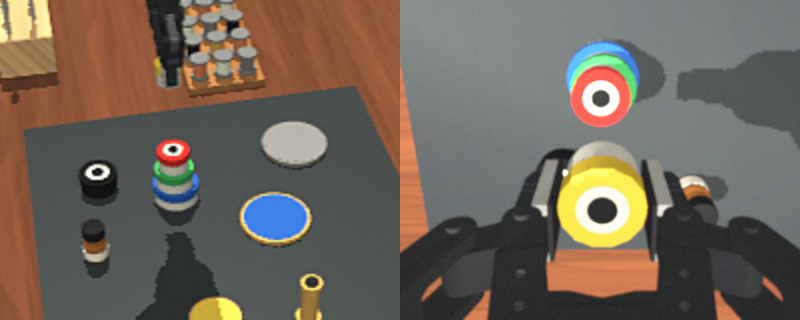

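Yellow is held level between the pads (right half, eye at (602,210)). The stack still stands, with red on top at (600,98). Placing yellow, then measuring red.

Run:
```python
from h import *
place('yellow',.0205)
d=vision.read_camera('wrist');cv2.imwrite('pics/py.png',d['frame'][:,:,::-1])
p=plane(d,eye(d,'yellow',[*ST['yellow'],.036])[0],.036);print('yellow at',p)
measure('red',(.479,.240));print(get_obs()['time_s'])
```

```text
touch dz -0.0001 dF 9.79
t 12.6167
yellow at [[0.48929641 0.01020955]]
red eye px [array([358.3, 182.7]), array([280. , 182.9])] area [699.0, 722.0] hue [0, 0] -> [0.4789 0.2428 0.0829]
  on plane [array([0.4792, 0.243 ]), array([0.4791, 0.2427])]
14.4917
```

View pics/py.png

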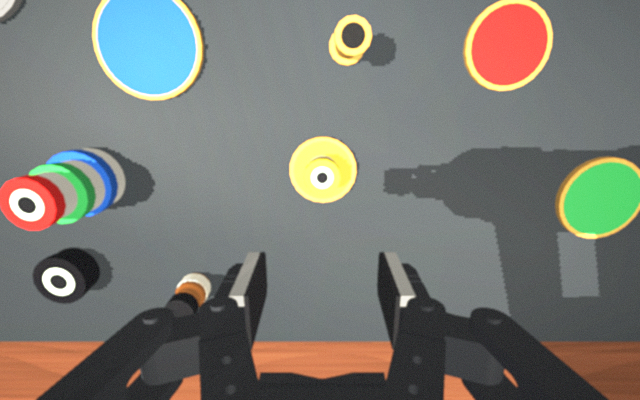

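Yellow stands upright at (323,177), about 1 mm from the centre of its disc. Red's eye is at (0.479, 0.243, 0.083). Next is red, then measuring green.

Run:
```python
from h import *
h=pick('red',(.479,.2428),40)
w=get_obs()['gripper_width'];assert abs(w-.044)<.003,w
place('red',h)
d=vision.read_camera('wrist');cv2.imwrite('pics/pr.png',d['frame'][:,:,::-1])
p=plane(d,eye(d,'red',[*ST['red'],.036])[0],.036);print('red at',p)
measure('green',(.479,.241),save='wg');print(get_obs()['time_s'])
a,b=cv2.imread('pics/pr.png'),cv2.imread('pics/wg+0.035.png');cv2.imwrite('pics/prg.png',cv2.resize(np.hstack([a,b]),(800,250)))
```

```text
grip 0.0427 40.745805501937866 dF [-1.79 -0.74  4.32] [ 0.63 -0.05 -0.12]
lifted 0.0427 40.675955414772034 t 17.9083
touch dz -0.0001 dF 7.62
t 24.5833
red at [[ 0.60287898 -0.15651251]]
green eye px [array([359.3, 175.8]), array([286.8, 175.7])] area [923.0, 950.0] hue [92, 0] -> [0.4786 0.2407 0.0554]
  on plane [array([0.4788, 0.2408]), array([0.4787, 0.2407])]
27.075
```

View pics/prg.png

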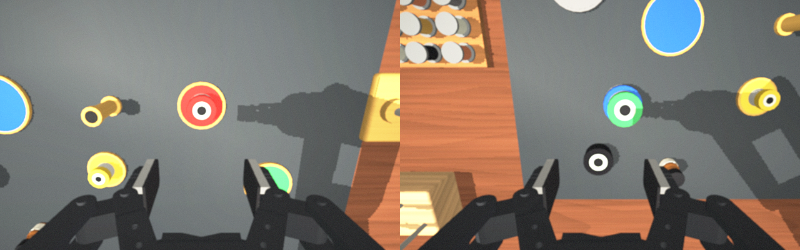

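Red stands upright in its disc (left half, (201,110)). Green is now on top, and its eye is right beside blue's ring (right half, (624,108)). Next is green, then measuring blue.

Run:
```python
from h import *
h=pick('green',(.4787,.2407),45)
w=get_obs()['gripper_width'];assert abs(w-.054)<.003,w
place('green',h)
d=vision.read_camera('wrist');cv2.imwrite('pics/pg.png',d['frame'][:,:,::-1])
p=plane(d,eye(d,'green',[*ST['green'],.036])[0],.036);print('green at',p)
measure('blue',(.479,.241),save='wb');print(get_obs()['time_s'])
a,b=cv2.imread('pics/pg.png'),cv2.imread('pics/wb+0.035.png');cv2.imwrite('pics/pgb.png',cv2.resize(np.hstack([a,b]),(800,250)))
```

```text
grip 0.0525 46.82644307613373 dF [-1.94 -0.1   6.08] [ 0.16 -0.55  0.46]
lifted 0.0529 47.25657284259796 t 30.775
touch dz 0.0005 dF 3.51
t 37.5917
green at [[ 0.45805616 -0.27371015]]
blue eye px [array([356.3, 167.7]), array([289. , 167.7])] area [1098.0, 1116.0] hue [606, 616] -> [0.4803 0.2411 0.028 ]
  on plane [array([0.4803, 0.2411]), array([0.4803, 0.2411])]
40.4167
```

View pics/pgb.png

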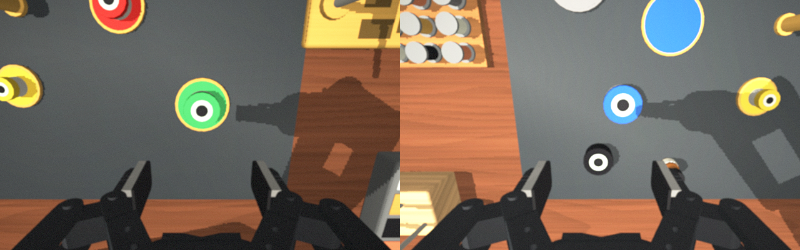

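Green is on its disc (left half, (202,110)), and blue stands alone on the bench (right half, (622,104)). Next is blue, then a final look.

Run:
```python
from h import *
h=pick('blue',(.4803,.2411),50)
w=get_obs()['gripper_width'];assert abs(w-.064)<.003,w
place('blue',h)
d=vision.read_camera('wrist')
p=plane(d,eye(d,'blue',[*ST['blue'],.036])[0],.036);print('blue at',p)
bot.reach([.40,.3,.3],Q)
a,b=[vision.read_camera(n)['frame'][:,:,::-1] for n in ('scene','side')]
cv2.imwrite('pics/fin.png',np.hstack([cv2.resize(a[150:380,170:490],(400,288)),cv2.resize(b[100:370,200:500],(400,288))]));o=get_obs();print(o['time_s'],o['wrist_force'])
```

```text
grip 0.0626 53.505712151527405 dF [-0.59 -0.17  4.84] [-0.27 -0.21  0.6 ]
lifted 0.062 54.83164429664612 t 44.4167
touch dz 0.0005 dF 4.75
t 49.7417
blue at [[0.604304   0.16645147]]
50.9 [ 0.22816466  0.31464959 -0.42800977]
```

View pics/fin.png

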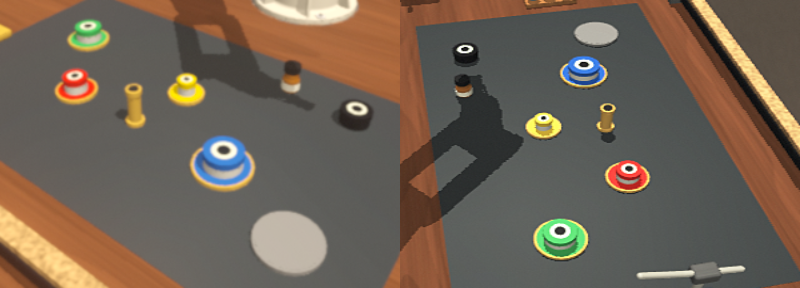

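All four tubs stand upright inside their own discs in both views. The stacker, the jar and the look-alikes haven't moved.

```bash
python3 -c "
from workcell import *
print(hand_in())"
```

```text
the job is handed in; nothing more can be done
None
```

I handed the job in at about 51 s: the four tubs went yellow, red, green, blue onto their own stands, each upright and about 1 mm off centre, with the hair stacker and jar untouched.

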